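# Shut a lever-less stop valve with locking pliers

## Task

The stop valve in the cupboard has lost its lever, so only its bare brass stem stands up through the shelf: slide the open locking pliers gently along the shelf, right onto the stem's two flats, and squeeze the handles until they snap over centre and lock on it. Swing the locked pliers clockwise (seen from above) until you feel the stem come up against its shut stop, nip it firmly home there without straining the stop, then flick the red release lever so that the pliers spring open. Leave the pliers lying loose on the shelf, the valve shut and everything else where it was.

Things in the scene. Friction and masses are not known exactly. Their poses are not given: they have to be found in the camera images.
- valve: fixed stop valve under the shelf: a flat aluminium rosette, 72 mm across, with the brass stem rising from its middle. Origin on the stem's axis at shelf level, z up. +x is about where the stem's tab points when shut. The stop itself is a small red lug, 16 mm from the axis, on a clamped collar whose setting differs: shut lies anywhere within 0.35 rad of +x, to be found by feel.
- stem_top (a point): on the axis of the brass stem, 28 mm above the shelf. The stem is a bar 16 x 12 mm in plan, 28 mm high, with a threaded stub on top to 37 mm; its two flats are 12 mm apart and 16 mm wide. The frame turns with the stem: x along the flats, y square to them, z up.
- stem_tab (a point): end of the steel stop tab at the stem's foot, 18 mm from its axis along its x, 3 mm up. Home is when the tab bears on the red lug, 16 mm from the axis, with 15 to 40 N: that is 3 to 8 N more push at the handles, 80 mm from the axis, than the free turning takes (it rises some 1 N per 0.02 rad); 4 to 5 N more is right. Over 40 N on the lug strains it.
- stem: the brass stem (see stem_top), turning in the valve. Origin on its axis at shelf level, x along its flats, z up. It turns with 0.3 N m of friction (3.5 to 5.5 N at the handles, 80 mm from the axis) and stays where it is left. It starts 0.75 to 1.15 rad anticlockwise of the valve's +x, seen from above; shut is clockwise. Locked jaws forced more than 0.25 rad round the flats chew them.
- pliers: steel locking pliers lying flat and loose on the shelf, jaws open and facing the stem, about 0.37 kg, 200 mm long, 20 mm thick. Origin at shelf level at the bite, midway between jaw faces closed on a 12 mm part. x points along the pliers out through the jaws, z up. Fixed jaw and fixed handle are on the -y side, moving jaw, moving handle and release lever on the +y side.
- bite (a point): middle of the bite: the pliers' origin, 10 mm up. The fixed jaw's face is 6 mm to the -y side, from the throat 8.5 mm behind the bite to the tip 16 mm ahead of it, 4 to 16 mm up. Open, the jaws stand 17 mm apart at the bite, so a stem in the middle of the gap has its axis 2 to 3 mm to the +y side. With the stem against the throat, bite and stem agree to 0.5 mm lengthwise.
- fixed_handle (a point): middle of the fixed handle, 125 mm behind the bite, 14.5 mm to the -y side, 10 mm up. The handle runs straight along x from 34 to 140 mm behind the bite, 13 mm wide, 0 to 20 mm up, and ends in an 18 mm screw knob to 152 mm. Pinched here alone, it slides the pliers without closing them; about 35 mm is free beside it, inside the open handles.
- moving_handle (a point): middle of the moving handle (12 mm wide, 0 to 20 mm up), 10 mm up; about 90 mm behind the bite and 12 mm to the +y side when locked; turns with that handle. 80 mm behind the bite the handles measure 64 mm over their outsides when open (y -21 to +43 mm in the pliers' frame; the moving one slants 0.45 rad outwards to the rear) and 39 mm, parallel, when locked (y -21 to +18 mm).
- handle (a joint): toggle angle of the moving handle, rad: 0 fully open; the jaws meet a 12 mm part at about 0.3; hardest to squeeze near 0.53 (25 to 35 N on each handle, 80 mm behind the bite); dead centre 0.81; snapped over and locked at 0.99. A light spring opens it when below centre; locked, it stays shut by itself.
- release (a joint): release lever's angle, rad: 0 at rest, grows as the tail is pushed outwards (to the pliers' +y side); it bears on the toggle from about 0.08 and breaks the lock at about 0.25, some 20 mm of travel at the tail, with 2 to 4 N; end 0.40. A light spring returns it.
- release_tail (a point): middle of the red tail of the release lever: 36 mm long along the pliers, 5 mm thick, 1.5 to 18.5 mm up; turns with the lever. It stands behind the ends of both handles; with the pliers locked it lies about 168 mm behind the bite and 2.5 mm to the +y side, with free room on both sides of it.
- hex_set: bystander: silver folding hex key set, 105 x 38 x 22 mm, loose, origin under its middle
- saucer: bystander: white ceramic saucer of screws, 140 mm across, 18 mm high, loose, origin under its middle
- bleed_key: bystander: chrome bleed key, 45 x 40 x 11 mm, loose, origin under it
- old_lever: bystander: the valve's broken-off lever, blue grip and steel blade, 130 x 17 x 7 mm, loose, origin under its middle
- tin: bystander: green tin, 76 mm diameter, 72 mm high, loose, origin under its middle
- tape: bystander: white tape reel, 56 mm diameter, 14 mm high, loose, origin under its middle

How it is judged:
On the way, in this order (a step that is already met when the one before it is completed fails the run):
1. the pliers are snapped over centre and locked on the stem, right up to the throat of the jaws, before the valve is turned (value of joint handle above 0.9 rad and contact force between pliers and stem above 50 N and horizontal distance between bite and stem_top below 0.006 m and angle between the x axis of stem_top and the x axis of valve, either way round above 0.45 rad), for 0.3 s.
2. with the pliers locked, the stem is nipped home: its tab bears on the stop lug with more than 15 N (value of joint handle above 0.9 rad and contact force between stem and valve above 15 N), for 0.2 s.
3. the release lever is pushed while the pliers are still locked (value of joint release above 0.08 rad and value of joint handle above 0.82 rad), for 0.01 s.
At the end, for the whole second after the job is handed in: the pliers are sprung open (handle below 0.2 rad), lie flat and at rest on the shelf, and the stem is still home, its tab bearing on the stop lug with more than 3 N (its own friction keeps it there) (value of joint handle below 0.2 rad and contact force between stem and valve above 3 N and linear speed of pliers below 0.02 m/s and angle between pliers's own z axis and vertical below 0.1 rad and height (world z) of pliers below 0.01 m); the robot touches nothing.
It fails at once if the stem's tab is pressed on its stop with more than 40 N, which strains it (contact force between stem and valve above 40 N).
It fails at once if the locked jaws are forced more than 0.25 rad round the stem, which chews its flats (value of joint handle above 0.9 rad and angle between the x axis of pliers and the x axis of stem, either way round above 0.25 rad).
It fails at once if the open pliers are rammed against the stem with more than 30 N (value of joint handle below 0.15 rad and contact force between pliers and stem above 30 N).
It fails at once if a bystander is moved more than 30 mm (distance of any of hex_set, saucer, bleed_key, old_lever, tin, tape from where it was at the start of the episode above 0.03 m).
It also fails if it takes over 72 s, if anything falls off the work surface, if the arm or the gripper's body presses on something with over 40 N, if the wrist force passes 120 N, or if a joint passes its speed limit or range.

## Robot

A 7-joint arm with a two-finger parallel gripper is mounted at the origin on the work surface. World frame = base frame: x ahead of the robot, y to its left, z up, the work surface at z = 0. Lengths are in m, angles in rad, forces in N, time in s.
With the tool pointing down it reaches from about 0.425 to 0.925 m from the base axis. Payload 6.8 kg.
Tool frame: the origin (TCP) lies midway between the tips of the shut fingers; the grasp point (between the pads) lies 19 mm behind it; z points along the fingers, y is the line along which they close (so a half turn about z gives the same grasp; the last joint's range is limited). The gripper opens to 85 mm and grips with 20 to 120 N. Pads are 22 mm wide; open, the fingers measure 114 mm over their backs; the gripper's body (76 mm by 85 mm) begins 54 mm behind the grasp point. The pads swing forward as they close: fully open they stand 13 mm farther back than shut.
Start: joints at [-1.333, 0.477, 0.022, 1.555, -0.011, 1.109, -0.083], TCP at [0.229, 0.635, 0.231] pointing down, gripper open.
Joint ranges: [-2.96, 2.96], [-0.34, 2.1], [-1.41, 1.46], [0.24, 2.44], [-1.37, 4.51], [0.17, 1.92], [-2.96, 2.96]. Speed limits (rad/s): [2.39, 2.39, 3.14, 3.14, 3.14, 3.14, 3.14].

## Interface

Orientations are given as a unit quaternion [w, x, y, z].
In Python, from cell import env, kinematics, monitor, cams, spot_in, mark_of gives the robot as it stands. Calls block until the motion is done:
- env.reach(position, orientation): joint-space move of the TCP to a pose.
- env.movel(position, velocity=0.15, rot=None, stop_force=None): straight line of the TCP; rot=None keeps the orientation; velocity is the mean speed in m/s. With stop_force (N) it stops when the force on the tool has changed by that much, and returns True; else False.
- env.goto_joints(angles): joint-space move.
- env.grip(opening, f_grip=None): finger opening in m; f_grip is the grip in N (None keeps the last); returns when the fingers have stopped.
- env.dwell(seconds).
- kinematics.inverse_kinematics(position, orientation): joint angles nearest the present ones, or None.
- monitor.get_state(): the state.
- cams.camera(name): name is "scene" or "top"; returns (picture, depth): 480x640x3 uint8, blue, green, red; 480x640 float32, m along the optical axis (not along the pixel's ray), 0 where there is no reading.
- cams.calibration(name): a dict with "fx", "fy", "cx", "cy" (pixels), "k1" (the pictures are not rectified: a ray, as slopes to the right and down, at radius r is drawn at 1 + k1 r^2 times it, then the intrinsics apply), "rvec" (rotation vector, rad) and "tvec" (3), from world to camera coordinates, as OpenCV has them. Camera axes: x right, y down, z forward; pixel columns grow to the right and rows downward; lengths in m; the calibration is good to about 2 mm. A picture is of the moment at which its call begins. calibration takes no time and is no camera call.
A pose or a line that the arm cannot do raises env.PlanningError and nothing moves.
- env.job_done(): hands the job in; it is judged then, once.
Trained networks look in the newest picture that a camera, given by its name, has taken for a name from the list of things; names that differ only in an ending like _2 or _b are one class to them, and where a whole thing is asked for, a point or a joint stands for the part that bears it (a point fixed in the world has none). Each returns a list of dicts, best first, with "score" (0 to 1); they miss things now and then, are a little off and sometimes report something else, mostly with a low value. They report only what shows in the picture. A call takes as long as a camera call.
- spot_in(query, camera): "at" ([x, y, z] in m, in the coordinates of the camera as it stood for that picture, good to about 4 mm: the middle of the surface that is visible of it).
- mark_of(query, camera): "at" ([x, y, z] in m, in the coordinates of the camera as it stood for that picture, good to about 4 mm: a listed point, or the origin of a listed thing).
The state is a dict: "time": time; "qpos": joint angles; "joint_velocities": joint speeds; "joint_torque": joint torques, N m; "tcp_pos": TCP position; "orientation": TCP orientation; "force": force on the tool from outside, world axes, zero at the start; "torque": the same for the moment, N m; "opening": finger opening in m; "gripper_force": force on a finger pad.
Only numpy, scipy, OpenCV 4.12 (cv2) and the standard library are available. Lean on these libraries where they do the work, as an engineer would, in place of code of your own. Each camera call takes 0.05 s, during which the arm holds its last target. There are 200 camera calls.

## Working session

There is one attempt and no reset: what is moved stays moved. The work goes in short steps, each a Python script; the robot and the scene stay as the last script left them, time stands still between calls to the robot, and variables do not carry over. Pictures are saved under pics/ and viewed, at most 10 in all, crops included, and the job is handed in when it is done.

```bash
ls; mkdir -p pics; cat > h.py <<'E'
import numpy as np, cv2
from cell import env, kinematics, monitor, cams, spot_in, mark_of
def w(cam,p):
    c=cams.calibration(cam);R=cv2.Rodrigues(np.array(c["rvec"],float))[0]
    return R.T@(np.array(p)-np.array(c["tvec"]).ravel())
def px(cam,p):
    c=cams.calibration(cam);R=cv2.Rodrigues(np.array(c["rvec"],float))[0]
    q=R@np.array(p)+np.array(c["tvec"]).ravel();x,y=q[:2]/q[2];s=1+c["k1"]*(x*x+y*y)
    return np.array([c["fx"]*x*s+c["cx"],c["fy"]*y*s+c["cy"]])
def ray(cam,u,v,z):
    "world point at height z seen at pixel"
    c=cams.calibration(cam);R=cv2.Rodrigues(np.array(c["rvec"],float))[0]
    K=np.array([[c["fx"],0,c["cx"]],[0,c["fy"],c["cy"]],[0,0,1.]])
    x,y=cv2.undistortPoints(np.array([[[u,v]]],float),K,np.array([c["k1"],0,0,0.]))[0,0]
    d=R.T@np.array([x,y,1.]);o=-R.T@np.array(c["tvec"]).ravel()
    return o+d*(z-o[2])/d[2]
def down(a):
    "tool pointing down, tool y (closing line) at world angle a"
    # R columns: x=(sin a,-cos a..)
    y=np.array([np.cos(a),np.sin(a),0]);z=np.array([0,0,-1.]);x=np.cross(y,z)
    from scipy.spatial.transform import Rotation as Ro
    q=Ro.from_matrix(np.column_stack([x,y,z])).as_quat()
    return [q[3],q[0],q[1],q[2]]
E
cat > a.py <<'E'
from h import *
for c in("scene","top"):
    im,d=cams.camera(c);cv2.imwrite(f"pics/{c}0.png",im)
    k=cams.calibration(c);print(c,k,(w(c,[0,0,0])).round(3))
    for n in "valve stem_top stem_tab stem pliers bite fixed_handle moving_handle release_tail hex_set saucer bleed_key old_lever tin tape".split():
        print(n,[(w(c,r["at"]).round(4).tolist(),round(r["score"],2)) for r in mark_of(n,c)[:2]])
print(monitor.get_state())
E
python3 a.py
```

```text
cell.py
pics
scene {'fx': 499.23113588079906, 'fy': 499.23113588079906, 'cx': 319.17800207258995, 'cy': 238.66504930716297, 'k1': -0.12146792160213903, 'rvec': array([ 1.44707442,  1.90839136, -0.99694965]), 'tvec': array([ 0.18053504, -0.29204424,  1.69814098])} [1.539 0.267 0.75 ]
valve [([0.6311, 0.0841, -0.0061], 0.94)]
stem_top [([0.6326, 0.0878, 0.0257], 0.55), ([0.5856, 0.0412, -0.0013], 0.35)]
stem_tab [([0.4493, -0.0655, 0.0087], 0.23)]
stem [([0.6336, 0.0842, 0.0012], 0.67), ([0.5824, 0.0373, 0.0076], 0.28)]
pliers [([0.5842, 0.0416, -0.0031], 0.79), ([0.492, -0.4867, 0.0033], 0.42)]
bite [([0.5814, 0.0403, 0.0094], 0.72), ([0.4884, -0.4853, 0.0025], 0.57)]
fixed_handle [([0.535, -0.0748, 0.0111], 0.85)]
moving_handle [([0.5057, -0.02, 0.0112], 0.59)]
release_tail [([0.4473, -0.069, 0.0093], 0.4)]
hex_set [([0.5545, 0.4223, -0.0036], 0.54)]
saucer [([0.7962, 0.1755, -0.0023], 0.8)]
bleed_key [([0.4912, -0.4859, 0.0032], 0.59), ([0.4021, 0.4424, 0.0046], 0.54)]
old_lever [([0.7723, -0.1124, 0.0027], 0.84), ([0.6518, 0.3841, 0.0032], 0.3)]
tin [([0.6502, 0.3829, 0.0017], 0.96
[... 1124 characters left out ...]
rray([-1.33311854,  0.4769792 ,  0.02240502,  1.55543509, -0.01149137,
        1.10929328, -0.08307054]), 'joint_velocities': array([-0.00080166, -0.00142968,  0.00095756,  0.00065155, -0.00157044,
       -0.00240507,  0.0012316 ]), 'joint_torque': array([ 4.79271002e-04, -5.96305346e+01,  1.60670489e+00, -2.81541681e+01,
        1.25199597e-02,  1.58174393e-03, -2.75743076e-06]), 'tcp_pos': array([0.22877762, 0.63504936, 0.23130712]), 'orientation': array([-1.27785509e-06,  1.72025255e-01,  9.85092540e-01,  7.02042565e-06]), 'force': array([-0.15298541, -0.278992  ,  0.83191322]), 'torque': array([ 0.06069189, -0.00227032,  0.00581339]), 'gripper_force': 0.0, 'opening': 0.08539459705332877}
```

```bash
cat > b.py <<'E'
from h import *
im=cv2.imread("pics/top0.png")
p=np.array([px("top",q) for q in([0.44,-0.12,0],[0.68,0.14,0])]);x0,y0=p.min(0).astype(int);x1,y1=p.max(0).astype(int)
f=4 if max((x1-x0)*4/800,(y1-y0)*4/600)<=1 else 3
print(x0,y0,x1,y1,f)
cv2.imwrite("pics/c1.png",cv2.resize(im[y0:y1,x0:x1],None,fx=f,fy=f,interpolation=cv2.INTER_CUBIC))
E
python3 b.py
```

```text
247 196 355 298 4
```

View pics/top0.png

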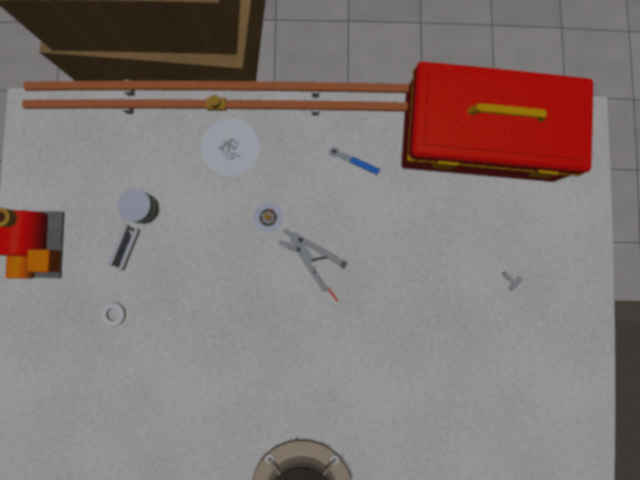

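View pics/c1.png

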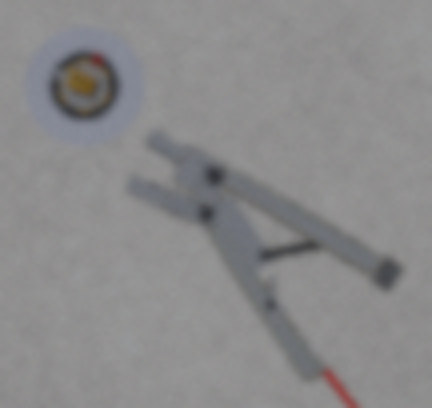

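```bash
cat > b.py <<'E'
from h import *
ims={}
for c in("scene","top"):
    S={}
    acc=[]
    for i in range(3):
        im,d=cams.camera(c);acc.append(im.astype(float))
        for n in "stem_top stem_tab stem valve bite fixed_handle release_tail".split():
            for r in mark_of(n,c)[:1]: S.setdefault(n,[]).append((w(c,r["at"])*1000).round(1).tolist()+[round(r["score"],2)])
    for n in S: print(c,n,S[n])
    im=np.mean(acc,0).astype(np.uint8)
    np.save(f"{c}.npy",im)
    u,v=px(c,[.631,.088,.015]).astype(int);print(c,u,v)
    ims[c]=cv2.resize(im[v-20:v+20,u-20:u+20],(400,400),interpolation=cv2.INTER_CUBIC)
cv2.imwrite("pics/c2.png",np.hstack([ims["top"],ims["scene"]]))
E
python3 b.py
```

```text
scene stem_top [[631.0, 89.1, 27.7, 0.66], [631.2, 88.7, 27.7, 0.51], [629.8, 90.8, 21.8, 0.51]]
scene stem_tab [[637.6, 104.2, -0.3, 0.41], [636.0, 104.7, -0.8, 0.49], [635.9, 102.6, 0.2, 0.58]]
scene stem [[628.5, 81.8, -0.7, 0.62], [632.8, 84.2, 2.5, 0.63], [629.7, 84.9, 0.3, 0.67]]
scene valve [[632.2, 84.4, -4.0, 0.54], [633.0, 85.4, -3.7, 0.88], [633.0, 84.9, -4.2, 0.68]]
scene bite [[581.1, 40.5, 8.2, 0.8], [578.0, 42.3, 8.0, 0.64], [581.3, 38.3, 8.3, 0.55]]
scene fixed_handle [[533.1, -77.0, 8.2, 0.89], [534.4, -77.1, 9.8, 0.82], [535.3, -74.2, 9.8, 0.91]]
scene release_tail [[448.2, -67.7, 13.5, 0.55], [451.4, -67.3, 10.6, 0.51], [446.6, -66.7, 12.5, 0.58]]
scene 357 265
top stem_top [[626.1, 88.4, 25.1, 0.54], [627.2, 92.8, 24.0, 0.37], [626.9, 89.1, 24.1, 0.51]]
top stem_tab [[641.6, 107.1, -2.2, 0.57], [634.7, 107.2, 0.6, 0.58], [638.9, 107.6, -1.0, 0.58]]
top valve [[632.7, 90.9, -2.9, 0.88], [627.4, 88.8, 0.2, 0.78], [630.8, 87.8, -0.8, 0.81]]
top bite [[583.4, 44.5, 9.5, 0.86], [584.8, 43.9, 9.8, 0.63], [584.7, 44.3, 6.9, 0.58]]
top fixed_handle [[531.2, -74.1, 8.3, 0.87], [527.7, -73.6, 11.8, 0.69]]
top release_tail [[446.0, -68.2, 9.6, 0.55], [446.7, -69.9, 9.4, 0.41]]
top stem [[629.6, 91.5, 0.6, 0.56], [631.7, 90.8, 1.7, 0.49]]
top 267 216
```

View pics/c2.png

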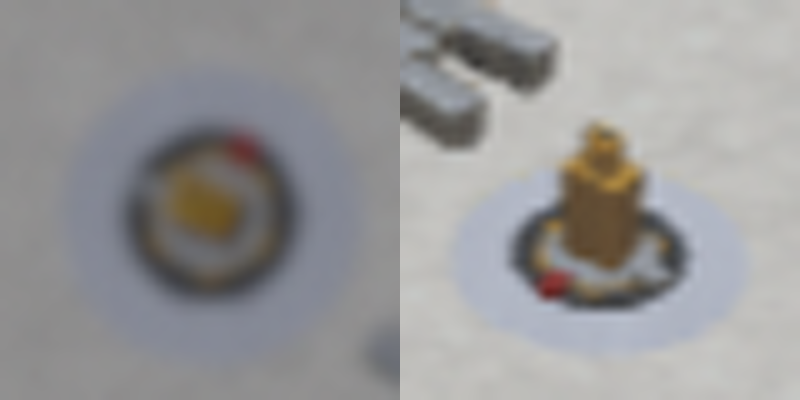

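```bash
cat > b2.py <<'E'
from h import *
for c in("top","scene"):
    im=np.load(f"{c}.npy");u,v=px(c,[.631,.088,0.]).astype(int);r=28
    s=im[v-r:v+r,u-r:u+r].astype(int)
    bl=(s[...,0]-s[...,2]); red=s[...,2]-s[...,1]
    bg=np.median(bl);m=(bl>bg+(bl.max()-bg)*.45).astype(np.uint8)
    cs=cv2.findContours(m,cv2.RETR_EXTERNAL,cv2.CHAIN_APPROX_NONE)[0]
    k=cv2.convexHull(max(cs,key=cv2.contourArea))[:,0,:]
    P=np.array([ray(c,a+u-r,b+v-r,0.001) for a,b in k])[:,:2]
    A=np.c_[2*P,np.ones(len(P))];x=np.linalg.lstsq(A,(P**2).sum(1),rcond=None)[0]
    ctr=x[:2];print(c,"rosette",ctr.round(4),"R",np.sqrt(x[2]+ctr@ctr).round(4),len(P))
    # lug: red but not yellow
    rm=np.where((red>25)&(s[...,1]-s[...,0]<12),red,0); yy,xx=np.nonzero(rm)
    if len(xx):
        wt=rm[yy,xx];p=ray(c,(xx*wt).sum()/wt.sum()+u-r,(yy*wt).sum()/wt.sum()+v-r,.005);d=p[:2]-ctr
        print(" lug",p.round(4),np.hypot(*d).round(4),np.arctan2(d[1],d[0]).round(3))
    if c=="top":
        ye=s[...,2]-s[...,0]; ym=np.where((ye>45)&(s[...,1]-s[...,0]>25),ye,0); yy,xx=np.nonzero(ym);wt=ym[yy,xx]
        Q=np.array([ray(c,a+u-r,b+v-r,.03)[:2] for a,b in zip(xx,yy)]);mu=(Q*wt[:,None]).sum(0)/wt.sum()
        C=((Q-mu)*wt[:,None]).T@(Q-mu)/wt.sum();e,V=np.linalg.eigh(C)
        print(" brass",len(xx),mu.round(4),np.sqrt(e).round(4),np.arctan2(V[1,1],V[0,1]).round(3))
im=np.load("top.npy")
# fixed handle line in top: hand-picked 
a=ray("top",300.7,239.7,.02);b=ray("top",344,264,.02);d=a-b;print("handle",a.round(4),b.round(4),np.arctan2(d[1],d[0]))
for t in(1.05,1.05-np.pi):
  for p in([.532,-.075,.004],[.55,.0,.004]):
    print(kinematics.inverse_kinematics(p,down(t+np.pi/2)))
E
python3 b2.py
```

```text
top rosette [0.6301 0.0899] R 0.035 22
 lug [0.6451 0.082  0.005 ] 0.017 -0.485
 brass 21 [0.6291 0.0892] [0.0023 0.0036] 1.029
scene rosette [0.6334 0.087 ] R 0.0352 19
 lug [0.65   0.0794 0.005 ] 0.0182 -0.427
handle [0.5766 0.0102 0.02  ] [ 0.5216 -0.091   0.02  ] 1.0730366378107472
[ 0.01449355  0.58068662  0.01192949  2.03754391 -0.01309284  0.52343187
  2.65660409]
[-0.0798055   0.59400489 -0.04286259  2.00443881  0.04634946  0.54405082
  2.46579845]
[-0.28682477  0.62136207  0.40042778  2.05803615 -0.45192512  0.54643149
 -0.08299007]
[-0.46055413  0.64676736  0.45335704  2.030541   -0.50735607  0.57427088
 -0.17386026]
```

```bash
cat > c.py <<'E'
from h import *
th=1.06;q=down(th-np.pi/2)
env.grip(.042,20)
env.reach([.532,-.075,.13],q)
print(env.movel([.532,-.075,.005],.12,stop_force=8))
env.grip(.0,20)
s=monitor.get_state();print(s["time"],s["tcp_pos"],s["opening"],s["gripper_force"],s["force"])
for c in("scene","top"):
    im,d=cams.camera(c);np.save(f"{c}.npy",im)
    for n in("bite","stem_top","valve"):
        print(c,n,[((w(c,r["at"])*1000).round(1),round(r["score"],2)) for r in mark_of(n,c)[:1]])
u,v=px("scene",[.58,0,0]).astype(int);cv2.imwrite("pics/c3.png",cv2.resize(np.load("scene.npy")[v-75:v+75,u-100:u+100],(800,600),interpolation=cv2.INTER_CUBIC))
E
python3 c.py
```

```text
False
8.8083 [ 0.53268419 -0.07503765  0.00558988] 0.012899535511167237 20.530342161655426 [ 0.25914389 -0.22580402  5.76279784]
scene bite [(array([581.6,  43. ,   7.9]), 0.59)]
scene stem_top [(array([631.3,  82.2,   1.9]), 0.62)]
scene valve [(array([634.8,  87.7,  -5.4]), 0.94)]
top bite [(array([579.6,  45.7,  10. ]), 0.67)]
top stem_top [(array([627. ,  88.2,  23.1]), 0.42)]
top valve [(array([627.3,  88.5,  -0.9]), 0.78)]
```

View pics/c3.png

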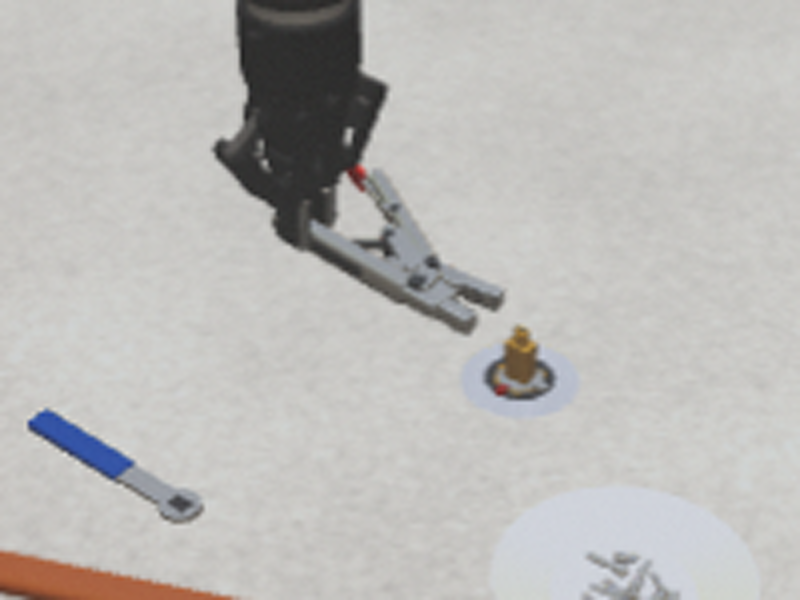

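```bash
cat >> h.py <<'E'
def uv(th): return np.array([np.cos(th),np.sin(th),0]),np.array([-np.sin(th),np.cos(th),0])
def st(): 
    s=monitor.get_state();print(round(s["time"],2),s["tcp_pos"].round(4),"o",round(s["opening"],4),"g",round(s["gripper_force"],1),"F",s["force"].round(1),"T",s["torque"].round(3));return s
E
cat > d.py <<'E'
from h import *
th=1.06;u,v=uv(th)
s=st();p=s["tcp_pos"].copy()
print(env.movel(p-.0233*v,.05,stop_force=12))
print(env.movel(p-.0233*v+.030*u,.05,stop_force=12));st()
for c in("scene","top"):
    im,d=cams.camera(c);np.save(f"{c}.npy",im)
    for n in("bite","stem_top","valve","fixed_handle"):
        print(c,n,[((w(c,r["at"])*1000).round(1),round(r["score"],2)) for r in mark_of(n,c)[:1]])
o=[]
for c in("scene","top"):
    a,b=px(c,[.615,.065,0.01]).astype(int);o.append(cv2.resize(np.load(f"{c}.npy")[b-25:b+25,a-25:a+25],(400,400),interpolation=cv2.INTER_CUBIC));print(c,a,b)
cv2.imwrite("pics/c4.png",np.hstack(o))
E
python3 d.py
```

```text
9.21 [ 0.5327 -0.075   0.0056] o 0.0126 g 20.6 F [0.9 0.9 6.1] T [0.151 0.053 0.098]
True
True
9.68 [ 0.5329 -0.0752  0.0056] o 0.0128 g 20.6 F [-1.4  0.3  6. ] T [0.081 0.153 0.041]
scene bite [(array([580. ,  38.3,  10. ]), 0.59)]
scene stem_top []
scene valve [(array([632.8,  86. ,  -3.7]), 0.81)]
scene fixed_handle [(array([534.3, -75.5,   9.2]), 0.71)]
top bite [(array([583.3,  42.9,   7.5]), 0.68)]
top stem_top [(array([626.4,  89. ,  24.1]), 0.49)]
top valve [(array([626. ,  91.3,  -2.7]), 0.72)]
top fixed_handle []
scene 349 261
top 277 223
```

View pics/c4.png

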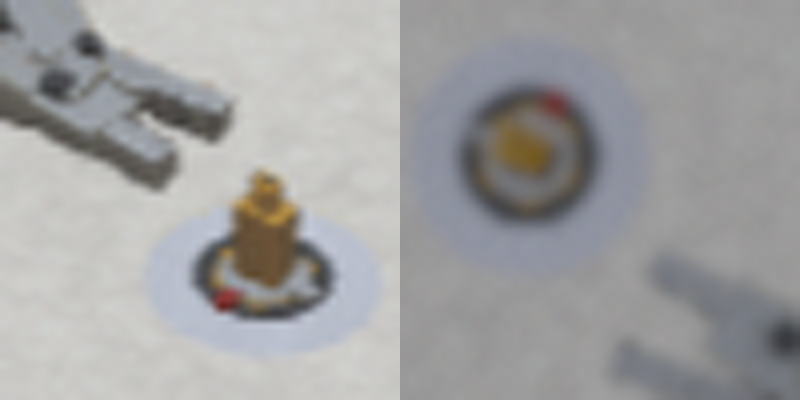

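```bash
cat > d.py <<'E'
from h import *
th=1.06;u,v=uv(th)
s=st();p=s["tcp_pos"].copy();p[:2]=[.5327,-.075];p[2]+=.0006
env.movel(p,.02);st()
env.movel(p-.005*v,.02);st()
env.movel(p-.0233*v,.03);st()
env.movel(p-.0233*v+.030*u,.04);st()
for c in("scene","top"):
    im,d=cams.camera(c);np.save(f"{c}.npy",im)
    for n in("bite","stem_top","valve","fixed_handle"):
        print(c,n,[((w(c,r["at"])*1000).round(1),round(r["score"],2)) for r in mark_of(n,c)[:1]])
o=[]
for c in("scene","top"):
    a,b=px(c,[.62,.075,0.01]).astype(int);o.append(cv2.resize(np.load(f"{c}.npy")[b-20:b+20,a-20:a+20],(400,400),interpolation=cv2.INTER_CUBIC));print(c,a,b)
cv2.imwrite("pics/c5.png",np.hstack(o))
E
python3 d.py
```

```text
10.18 [ 0.5329 -0.0751  0.0056] o 0.0127 g 20.5 F [-0.8 -0.2  4.1] T [0.042 0.054 0.051]
10.43 [ 0.5326 -0.0749  0.006 ] o 0.0126 g 19.6 F [ 0.6  0.3 -1.9] T [-0.086 -0.191  0.002]
10.83 [ 0.5372 -0.0776  0.0061] o 0.0125 g 19.6 F [-0.1  0.7 -2.5] T [-0.053 -0.093 -0.001]
11.59 [ 0.5532 -0.0866  0.0062] o 0.0121 g 19.6 F [ 0.6 -0.6 -1.7] T [-0.168 -0.091 -0.064]
12.49 [ 0.5676 -0.0602  0.0062] o 0.0125 g 19.5 F [-0.5  1.  -3. ] T [-0.042 -0.061 -0.037]
scene bite [(array([615.1,  56. ,   9.7]), 0.84)]
scene stem_top [(array([631.3,  89.2,  24.5]), 0.49)]
scene valve [(array([ 3.967e+02,  4.470e+02, -2.000e-01]), 0.73)]
scene fixed_handle [(array([572.6, -60.7,  12.5]), 0.55)]
top bite [(array([615.1,  59.4,   9.1]), 0.92)]
top stem_top [(array([625.9,  86.9,  24.1]), 0.53)]
top valve []
top fixed_handle []
scene 352 263
top 273 221
```

View pics/c5.png

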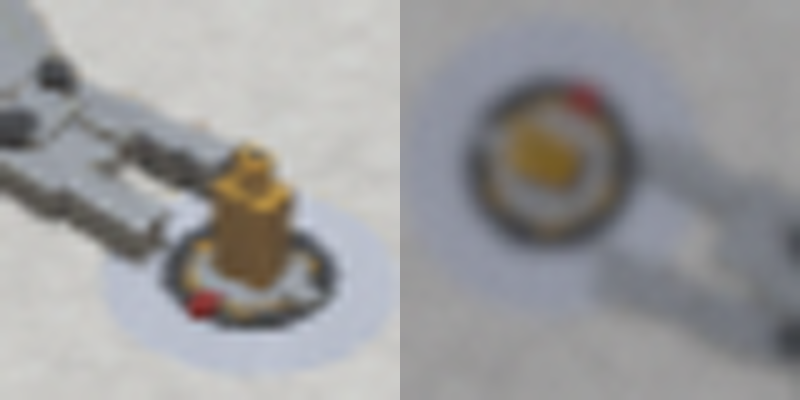

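```bash
cat > e.py <<'E'
from h import *
th=1.06;u,v=uv(th);b0=np.array([.616,.056,0])
S=np.array([.6315,.0885,0]);o=[]
for c in("scene","top"):
    a,b=px(c,[.622,.075,0.01]).astype(int);k=10
    im=cv2.resize(np.load(f"{c}.npy")[b-20:b+20,a-20:a+20],(400,400),interpolation=cv2.INTER_CUBIC)
    def L(P,col,cl=False): cv2.polylines(im,[np.array([((px(c,p)-[a-20,b-20]+.5)*k) for p in P]).round().astype(int)],cl,col,1)
    z=np.array([0,0,1.])
    L([b0-.0085*u-.006*v+.016*z,b0+.016*u-.006*v+.016*z],(0,255,0))
    L([b0-.0085*u+.0085*v+.016*z,b0+.016*u+.012*v+.016*z],(255,255,0))
    for h,col in((.028,(255,0,255)),(0.002,(255,0,255))): L([S+i*.008*u+j*.006*v+h*z for i,j in((1,1),(1,-1),(-1,-1),(-1,1))],col,True)
    L([S+.036*np.array([np.cos(t),np.sin(t),0]) for t in np.linspace(0,6.28,60)],(0,0,255),True)
    o.append(im)
cv2.imwrite("pics/c6.png",np.hstack(o))
E
python3 e.py
```

```text
(no output)
```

View pics/c6.png

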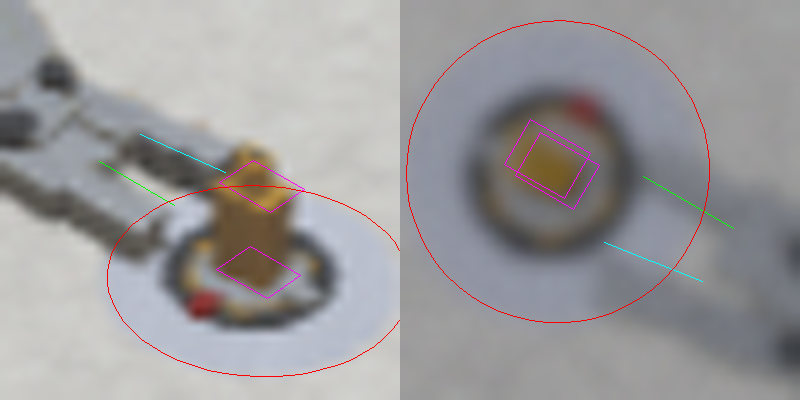

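```bash
cat > f.py <<'E'
from h import *
import sys
th=1.06;u,v=uv(th);N=float(sys.argv[1])
p=st()["tcp_pos"].copy();p[2]=.0062
F0=np.array(monitor.get_state()["force"]);i=0
while i<N:
    i+=.003
    hit=env.movel(p+i*u,.025,stop_force=6)
    s=monitor.get_state();F=np.array(s["force"])-F0
    print(round((s["tcp_pos"]-p)@u*1000,1),hit,"Fu",(F@u).round(1),"Fv",(F@v).round(1),"Tz",(s["torque"][2]).round(3),"z",s["tcp_pos"][2].round(4))
    if hit or abs(F@u)>5 or abs(F@v)>5: break
E
python3 f.py .036
```

```text
12.99 [ 0.5676 -0.0604  0.0062] o 0.0121 g 19.6 F [ 0.6  0.4 -2.2] T [-0.111  0.026 -0.033]
3.4 False Fu -0.7 Fv -1.2 Tz 0.056 z 0.0062
6.5 False Fu -0.8 Fv -0.1 Tz -0.015 z 0.0062
9.4 False Fu -0.4 Fv 1.7 Tz -0.015 z 0.0062
12.4 False Fu -0.5 Fv -0.4 Tz -0.01 z 0.0062
15.4 False Fu -1.1 Fv 0.0 Tz -0.041 z 0.0062
18.4 False Fu -0.7 Fv -0.3 Tz -0.034 z 0.0061
21.4 False Fu 0.8 Fv 0.4 Tz -0.019 z 0.0062
24.4 False Fu 0.8 Fv 0.2 Tz -0.038 z 0.0062
27.4 False Fu -0.2 Fv -0.1 Tz -0.017 z 0.0062
30.4 False Fu -0.5 Fv 0.3 Tz 0.043 z 0.0062
33.4 False Fu 0.2 Fv 0.9 Tz 0.037 z 0.0062
34.9 True Fu -0.5 Fv -1.5 Tz -0.078 z 0.0058
```

```bash
sed -i 's/i+=.003/i+=.0015/' f.py; python3 f.py .006
```

```text
16.13 [ 0.5846 -0.03    0.0058] o 0.0122 g 19.9 F [ 1.6 -0.7  0.9] T [-0.227 -0.315 -0.078]
0.2 False Fu -5.4 Fv 1.0 Tz -0.004 z 0.0061
```

```bash
cat > g.py <<'E'
from h import *
th=1.06;u,v=uv(th);q=down(th-np.pi/2)
def ret(o):
    s=o/2/.05715-.0998;return .05715*(.995-np.sqrt(1-s*s))
s=st();p=s["tcp_pos"].copy();np.save("p0.npy",p)
env.grip(.040,20)
env.movel([p[0],p[1],.075],.2)
def P(o): r=p+.045*u+(-.0065+o/2)*v;r[2]=.0065-ret(o);return r
env.grip(.085,60)
r=P(.066);env.movel([r[0],r[1],.075],.2)
print(env.movel(r,.08,stop_force=10));F0=np.array(st()["force"])
for o in np.arange(.064,.0365,-.003):
    env.movel(P(o),.03);env.grip(o,60);s=monitor.get_state();F=np.array(s["force"])-F0
    print(round(o,3),round(s["time"],2),"o",round(s["opening"],4),"g",round(s["gripper_force"],1),"Fu",(F@u).round(1),"Fv",(F@v).round(1),"Fz",F[2].round(1),"Tz",s["torque"][2].round(2))
    if np.linalg.norm(F)>40: break
E
python3 g.py
```

```text
16.38 [ 0.5848 -0.0299  0.0061] o 0.0121 g 19.8 F [-1.9 -5.  -1. ] T [-1.007  0.294 -0.004]
False
19.27 [5.841e-01 2.230e-02 3.000e-04] o 0.0848 g 0.0 F [0.2 0.1 0. ] T [-0.049  0.006  0.016]
0.064 19.88 o 0.0642 g 3.2 Fu 0.1 Fv 1.0 Fz 2.6 Tz -0.03
0.061 20.34 o 0.0612 g 4.1 Fu -0.2 Fv -0.8 Fz 2.6 Tz -0.08
0.058 20.81 o 0.0581 g 5.4 Fu -0.6 Fv -0.7 Fz 3.5 Tz 0.11
0.055 21.27 o 0.0552 g 14.8 Fu -1.7 Fv -1.1 Fz 1.8 Tz 0.21
0.052 21.74 o 0.0522 g 19.6 Fu -1.5 Fv -3.0 Fz -0.1 Tz 0.23
0.049 22.21 o 0.0494 g 22.1 Fu -2.3 Fv -2.0 Fz 0.9 Tz 0.3
0.046 22.68 o 0.0459 g 17.1 Fu -3.3 Fv -1.7 Fz 1.7 Tz 0.27
0.043 23.14 o 0.0436 g 6.3 Fu -4.4 Fv -3.4 Fz 0.6 Tz 0.05
0.04 23.61 o 0.0399 g 1.1 Fu -1.3 Fv -2.1 Fz 0.8 Tz -0.01
0.037 24.07 o 0.0375 g 31.6 Fu 1.7 Fv 3.1 Fz 6.1 Tz 0.19
```

```bash
cat > s.py <<'E'
from h import *
import sys
C=np.array([.6317,.0883])
def M(n=5):
    L=[]
    for _ in range(n):
        env.dwell(.02);s=monitor.get_state();r=s["tcp_pos"][:2]-C;F=s["force"]
        t=np.array([-r[1],r[0]])/np.hypot(*r)
        L.append([r[0]*F[1]-r[1]*F[0]+s["torque"][2],F[:2]@t,F[:2]@r/np.hypot(*r),F[2],s["torque"][2]])
    return np.mean(L,0)
if __name__=="__main__":
    env.dwell(.4);s=st();p=s["tcp_pos"].copy();r0=p[:2]-C;a0=1.06-np.pi/2
    print("r",np.hypot(*r0),M().round(2))
    np.save("sw.npy",np.r_[p,0.])
    a=0;base=[];N=float(sys.argv[1])
    while a<N:
        a+=.04 if a<.6 else .02
        c,k=np.cos(-a),np.sin(-a);r=np.array([[c,-k],[k,c]])@r0
        env.movel([C[0]+r[0],C[1]+r[1],p[2]],.05,rot=down(a0-a))
        m=M();np.save("sw.npy",np.r_[p,a])
        b=np.median(base[-12:]) if len(base)>5 else .3
        print(round(a,3),round(monitor.get_state()["time"],1),m.round(2),"b",round(b,2))
        if m[0]-b>.2 and a>.1: break
        if a>.1: base.append(m[0])
    np.save("base.npy",base)
E
python3 s.py 0.6
```

```text
24.48 [0.596  0.0163 0.0055] o 0.0374 g 31.6 F [-2.3  2.7  5.5] T [0.459 0.564 0.159]
r 0.08039536726397775 [-0.05 -3.   -0.4   5.3   0.19]
0.04 24.9 [-0.03 -1.03  1.09  4.05  0.05] b 0.3
0.08 25.2 [ 0.1  -1.21  1.02  4.39  0.19] b 0.3
0.12 25.6 [ 0.09 -1.51  0.75  4.78  0.21] b 0.3
0.16 25.9 [ 0.13 -1.42  0.77  4.77  0.25] b 0.3
0.2 26.2 [ 0.1  -1.57  0.78  5.    0.23] b 0.3
0.24 26.6 [ 0.16 -0.9   0.17  4.97  0.23] b 0.3
0.28 26.9 [ 0.15 -1.01  0.32  4.94  0.23] b 0.3
0.32 27.2 [ 0.13 -1.39  0.36  5.11  0.24] b 0.3
0.36 27.6 [ 0.12 -1.22  0.44  5.38  0.21] b 0.13
0.4 27.9 [ 0.1  -1.27  1.17  5.19  0.2 ] b 0.13
0.44 28.2 [ 0.14 -1.07  0.71  5.1   0.22] b 0.12
0.48 28.6 [ 0.1  -0.96  0.43  5.03  0.18] b 0.13
0.52 28.9 [ 0.05 -1.25  0.35  4.83  0.16] b 0.12
0.56 29.2 [ 0.09 -0.91  0.56  5.41  0.16] b 0.12
0.6 29.6 [ 0.05 -1.2   0.74  4.93  0.15] b 0.11
```

```bash
cat > k.py <<'E'
from h import *
import sys
o=[]
for c in("scene","top"):
    im,d=cams.camera(c)
    for n in("stem_tab","bite","stem_top","moving_handle","fixed_handle","release_tail"):
        print(c,n,[((w(c,r["at"])*1000).round(1),round(r["score"],2)) for r in mark_of(n,c)[:2]])
    a,b=px(c,[.60,.07,0.01]).astype(int);o.append(cv2.resize(im[b-30:b+30,a-30:a+30],(400,400),interpolation=cv2.INTER_CUBIC))
cv2.imwrite(f"pics/{sys.argv[1]}.png",np.hstack(o))
E
python3 k.py c7
```

```text
scene stem_tab [(array([645.5,  96.7,  -1.3]), 0.63), (array([398.9, 447.4,  -3. ]), 0.49)]
scene bite [(array([627.2,  86.7,   8.8]), 0.86)]
scene stem_top [(array([630.3,  90.6,  23.6]), 0.61)]
scene moving_handle [(array([545.5,  56.3,  10. ]), 0.79), (array([798.9, 181.4,  -3.2]), 0.23)]
scene fixed_handle [(array([529.8,  15.3,  10.5]), 0.82), (array([552.3, 422.7,  -0. ]), 0.54)]
scene release_tail []
top stem_tab []
top bite [(array([6.304e+02, 9.360e+01, 1.000e-01]), 0.38)]
top stem_top [(array([394.8, 448.8,   0.8]), 0.61), (array([ 493.4, -488.4,    1.2]), 0.28)]
top moving_handle []
top fixed_handle [(array([522.1,  20.7,  10.3]), 0.45)]
top release_tail [(array([479.3,  11.7,  13. ]), 0.52)]
```

View pics/c7.png

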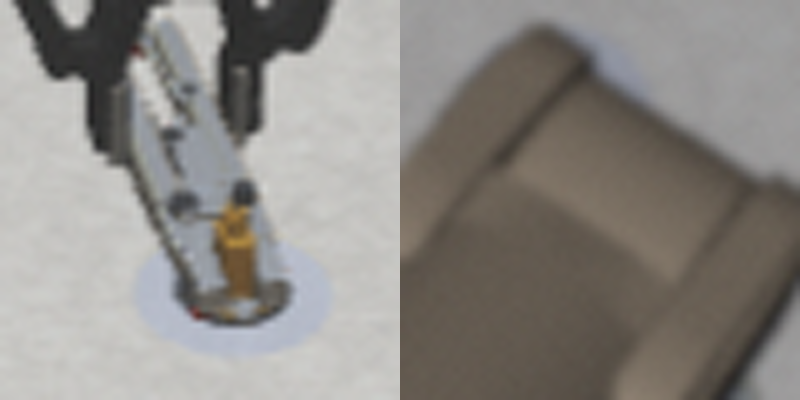

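```bash
cat > s2.py <<'E'
from s import *
sw=np.load("sw.npy");p,a=sw[:3],sw[3];r0=p[:2]-C;a0=1.06-np.pi/2
base=list(np.load("base.npy"))
while a<1.5:
    b=np.median(base[-8:])
    a+=.02
    c,k=np.cos(-a),np.sin(-a);r=np.array([[c,-k],[k,c]])@r0
    env.movel([C[0]+r[0],C[1]+r[1],p[2]],.05,rot=down(a0-a))
    m=M();np.save("sw.npy",np.r_[p,a])
    print(round(a,3),round(monitor.get_state()["time"],1),m.round(2),"b",round(b,2))
    if m[0]-b>.17: break
    if m[0]-b<.07: base.append(m[0])
np.save("base.npy",base)
E
python3 s2.py
```

```text
0.62 30.6 [ 0.26 -1.08  0.45  4.64  0.35] b 0.1
0.64 30.9 [ 0.31 -0.95  0.45  4.49  0.39] b 0.1
```

```bash
sed -i 's/^base=.*/base=[.3]*3/; s/>.17: break/>.15: break/' s2.py; python3 s2.py
```

```text
0.66 31.3 [ 0.36 -0.58  0.16  5.03  0.4 ] b 0.3
0.68 31.6 [ 0.35 -0.48  0.21  4.62  0.39] b 0.3
0.7 31.9 [ 0.39 -0.29 -0.08  5.03  0.42] b 0.3
0.72 32.3 [ 0.34 -0.86  0.06  4.94  0.41] b 0.3
0.74 32.6 [ 0.38 -0.26 -0.47  4.86  0.4 ] b 0.32
0.76 32.9 [ 0.38 -0.11 -0.27  4.82  0.39] b 0.34
0.78 33.3 [ 0.36 -0.4  -0.22  4.98  0.39] b 0.34
0.8 33.6 [ 0.36 -0.55 -0.12  4.89  0.41] b 0.35
0.82 33.9 [ 0.33 -0.49 -0.39  5.3   0.37] b 0.36
0.84 34.3 [ 0.37 -0.39  0.26  5.01  0.4 ] b 0.36
0.86 34.6 [ 0.34 -0.43  0.02  4.98  0.38] b 0.36
0.88 34.9 [ 0.34 -0.17 -0.08  4.75  0.35] b 0.36
0.9 35.3 [ 0.35 -0.39 -0.35  5.14  0.38] b 0.36
0.92 35.6 [ 0.33 -0.62 -0.19  5.39  0.38] b 0.36
0.94 35.9 [ 0.32 -0.43 -0.23  5.15  0.36] b 0.35
0.96 36.3 [ 0.34 -0.29 -0.36  5.14  0.37] b 0.34
0.98 36.6 [ 0.36 -0.63 -0.29  5.25  0.41] b 0.34
1.0 36.9 [ 0.34 -0.44 -0.54  5.16  0.38] b 0.34
1.02 37.3 [ 0.36 -0.27 -0.16  5.42  0.38] b 0.34
1.04 37.6 [ 0.34 -0.47 -0.57  5.16  0.38] b 0.34
1.06 37.9 [ 0.35 -0.14 -0.25  5.69  0.36] b 0.34
1.08 38.3 [ 0.36 -0.39 -0.35  5.17  0.39] b 0.34
1.1 38.6 [ 0.31 -0.93 -0.26  5.05  0.38] b 0.35
1.12 38.9 [ 0.39 -0.26  0.24  5.58  0.41] b 0.35
1.14 39.3 [ 0.37 -0.2  -0.44  4.92  0.39] b 0.35
1.16 39.6 [ 0.37 -0.5  -0.14  4.9   0.41] b 0.35
1.18 39.9 [ 0.32 -0.6   0.04  5.77  0.37] b 0.36
1.2 40.3 [ 0.46 -0.24 -0.49  5.9   0.48] b 0.35
1.22 40.6 [ 0.54 -0.09 -0.37  6.05  0.55] b 0.35
```

```bash
sed -i 's/^base=.*/base=[.35]*8/; s/>.15: break/>.32: break/' s2.py; python3 s2.py; python3 -c "
from s import *
env.dwell(.3);print(M());st()"
```

```text
1.24 40.9 [ 0.64  0.05 -0.1   5.94  0.64] b 0.35
1.26 41.3 [0.66 0.17 0.56 6.   0.65] b 0.35
1.28 41.6 [0.77 0.66 0.4  6.78 0.72] b 0.35
[0.81085065 0.68379702 0.5173834  6.24015672 0.75577327]
41.98 [0.5523 0.102  0.0055] o 0.0377 g 33.6 F [-0.3 -0.9  5.7] T [0.034 0.103 0.775]
```

```bash
cat > r.py <<'E'
from h import *
s=st();p=s["tcp_pos"].copy()
env.grip(.062,40);env.movel([p[0],p[1],.09],.2)
th=-.2;u,v=uv(th);C=np.array([.6317,.0883,0])
q=down(1.06-1.28-np.pi/2)
env.grip(0,20)
r=C-.173*u-.034*v
env.movel([r[0],r[1],.09],.2,rot=q);st()
for c in("scene","top"):
    for _ in range(2):
        cams.camera(c)
        for n in("release_tail","fixed_handle","moving_handle","bite","stem_tab"):
            for e in mark_of(n,c)[:1]:
                P=w(c,e["at"]);d=P-C;print(c,n,(P*1000).round(1),round(e["score"],2),"along",(d@u*1000).round(1),"lat",(d@v*1000).round(1))
E
python3 r.py; python3 k.py c8 | grep -v moving
```

```text
41.98 [0.5523 0.102  0.0055] o 0.0377 g 33.6 F [-0.3 -0.9  5.7] T [0.034 0.103 0.775]
44.16 [0.4567 0.09   0.0904] o -0.0001 g 0.0 F [0.4 0.2 0.5] T [ 0.053 -0.043  0.049]
scene release_tail [462.7 115.6  13.4] 0.4 along -171.0 lat -6.8
scene fixed_handle [505.9  92.4  12.3] 0.66 along -124.2 lat -21.0
scene moving_handle [543.2 111.5  12.9] 0.69 along -91.3 lat 5.2
scene bite [628.6  89.4   8.6] 0.94 along -3.3 lat 0.5
scene stem_tab [649.4  81.9  -0.9] 0.5 along 18.6 lat -2.8
scene release_tail [464.  117.   12.7] 0.57 along -170.1 lat -5.2
scene fixed_handle [504.5  89.6  10.2] 0.56 along -124.9 lat -24.0
scene moving_handle [543.6 110.6  12.6] 0.8 along -90.8 lat 4.3
scene bite [628.6  85.9   7.5] 0.68 along -2.5 lat -2.9
scene stem_tab [647.1  85.9   1.8] 0.53 along 15.6 lat 0.7
top fixed_handle [499.9  94.2  11.9] 0.74 along -130.3 lat -20.4
top moving_handle [544.  113.8  11.6] 0.77 along -91.0 lat 7.6
top bite [630.1  88.2   8.8] 0.8 along -1.6 lat -0.4
top stem_tab [647.9  87.6   1.5] 0.54 along 16.0 lat 2.6
top release_tail [556.7 424.8  -1.6] 0.66 along -140.4 lat 314.9
to
[... 275 characters left out ...]
 6.462e+02,  8.310e+01, -5.000e-01]), 0.56), (array([630.2,  86.3,  -4.4]), 0.31)]
scene bite [(array([ 490.6, -487.3,    4.1]), 0.16)]
scene stem_top [(array([630.9,  88.5,  28.9]), 0.49), (array([626.9,  87.7,   7.9]), 0.44)]
scene fixed_handle [(array([543.9, 110.2,  10.8]), 0.58), (array([506.6,  90.6,  10.5]), 0.57)]
scene release_tail [(array([465.6, 116.4,  11.1]), 0.42), (array([650.7,  83.2,  -1.5]), 0.27)]
top stem_tab [(array([649.2,  86.9,   0. ]), 0.49)]
top bite [(array([553.4, 424.2,  -3.6]), 0.65)]
top stem_top [(array([ 6.494e+02,  8.970e+01, -1.000e-01]), 0.75), (array([629.6,  89.3,  24.5]), 0.37)]
top fixed_handle [(array([501.2,  95.1,  11.3]), 0.95)]
top release_tail []
```

View pics/c8.png

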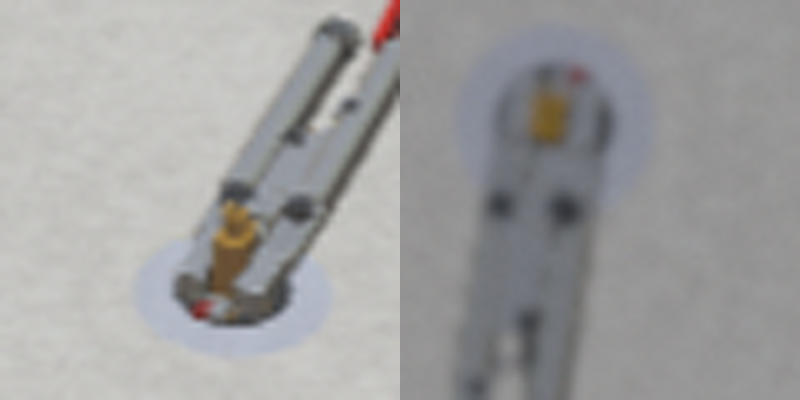

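```bash
cat > t.py <<'E'
from h import *
th=-.15;u,v=uv(th);C=np.array([.6317,.0883,0]);q=down(th-np.pi/2)
def P(l,z=.006): r=C-.173*u+l*v;r[2]=z;return r
env.movel(P(-.031,.06),.2,rot=q);print(env.movel(P(-.031),.1,stop_force=8))
F0=np.array(st()["force"]);l=-.031;on=False
while l<.010:
    l+=.0015 if l>-.018 else .003
    env.movel(P(l),.02);env.dwell(.03)
    s=monitor.get_state();F=np.array(s["force"])-F0;f=-F@v
    print(round(l*1000,1),round((s["tcp_pos"]-C)@v*1000,1),round(s["time"],2),"push",f.round(2),"Fu",(F@u).round(1),"Fz",F[2].round(1))
    if f>6: print("high");break
    if f>1.3: on=True
    if on and f<.5: print("drop");break
E
python3 t.py
```

```text
False
47.05 [0.4564 0.0835 0.0065] o 0.0002 g 0.0 F [-0.6  0.3 -0.5] T [-0.005 -0.    -0.096]
-28.0 -27.7 47.38 push -0.31 Fu 1.0 Fz 0.7
-25.0 -24.9 47.72 push 0.59 Fu 0.7 Fz -0.2
-22.0 -21.9 48.05 push 0.56 Fu 0.2 Fz 0.4
-19.0 -18.9 48.38 push 0.22 Fu 1.4 Fz 0.3
-16.0 -15.9 48.72 push 0.2 Fu 1.2 Fz 0.2
-14.5 -14.7 49.0 push 0.32 Fu -0.4 Fz 0.9
-13.0 -13.0 49.28 push 1.53 Fu -0.4 Fz 0.3
-11.5 -11.5 49.57 push 0.83 Fu 0.4 Fz 1.8
-10.0 -10.0 49.85 push 1.54 Fu -0.5 Fz 1.6
-8.5 -8.5 50.13 push 1.88 Fu -0.1 Fz 0.9
-7.0 -7.0 50.42 push 2.42 Fu -0.5 Fz 1.1
-5.5 -5.5 50.7 push 2.24 Fu -0.7 Fz 1.6
-4.0 -4.0 50.98 push 2.06 Fu -1.5 Fz 0.6
-2.5 -2.5 51.27 push 0.85 Fu -0.4 Fz -0.1
-1.0 -1.0 51.55 push 2.97 Fu -0.1 Fz 0.6
0.5 0.6 51.83 push 2.25 Fu -0.4 Fz 0.4
2.0 2.1 52.12 push 2.62 Fu -0.0 Fz 0.8
3.5 3.7 52.4 push 2.21 Fu 0.5 Fz 0.0
5.0 5.1 52.68 push 1.84 Fu 0.8 Fz -0.4
6.5 6.6 52.97 push 2.19 Fu 1.1 Fz 0.2
8.0 8.7 53.25 push 0.68 Fu 0.8 Fz 0.8
9.5 9.9 53.53 push -0.63 Fu 0.0 Fz 0.3
drop
```

```bash
cat > l.py <<'E'
from h import *
th=-.15;u,v=uv(th)
p=st()["tcp_pos"].copy()
env.movel(p-.008*v,.05);p=p-.008*v;p[2]=.15;env.movel(p,.15);st()
for c in("scene","top"):
    im,d=cams.camera(c);np.save(f"{c}.npy",im)
    for n in("release_tail","fixed_handle","moving_handle","bite","stem_tab"):
        print(c,n,[((w(c,r["at"])*1000).round(1),round(r["score"],2)) for r in mark_of(n,c)[:1]])
o=[]
for c in("scene","top"):
    a,b=px(c,[.56,.10,0.01]).astype(int);o.append(cv2.resize(np.load(f"{c}.npy")[b-45:b+45,a-45:a+45],(400,400),interpolation=cv2.INTER_CUBIC))
cv2.imwrite("pics/c9.png",np.hstack(o))
E
python3 l.py
```

```text
53.53 [0.4621 0.124  0.006 ] o 0.0002 g 0.0 F [-0.5  0.9 -0.2] T [-0.038 -0.003  0.048]
54.94 [0.4603 0.1161 0.1494] o -0.0 g 0.0 F [ 1.  -0.7  0.1] T [ 0.037  0.    -0.04 ]
scene release_tail [(array([6.504e+02, 3.856e+02, 2.000e-01]), 0.38)]
scene fixed_handle [(array([508.1,  95.3,  10.2]), 0.79)]
scene moving_handle []
scene bite [(array([630.9,  85.5,   8.1]), 0.77)]
scene stem_tab [(array([646.4,  84.9,   1.1]), 0.63)]
top release_tail [(array([622.9,  87.6,  26.5]), 0.35)]
top fixed_handle [(array([795.4, 182.9,   3.4]), 0.74)]
top moving_handle [(array([549.4, 140.5,  12.4]), 0.75)]
top bite [(array([629.8,  90.1,   9. ]), 0.93)]
top stem_tab []
```

View pics/c9.png

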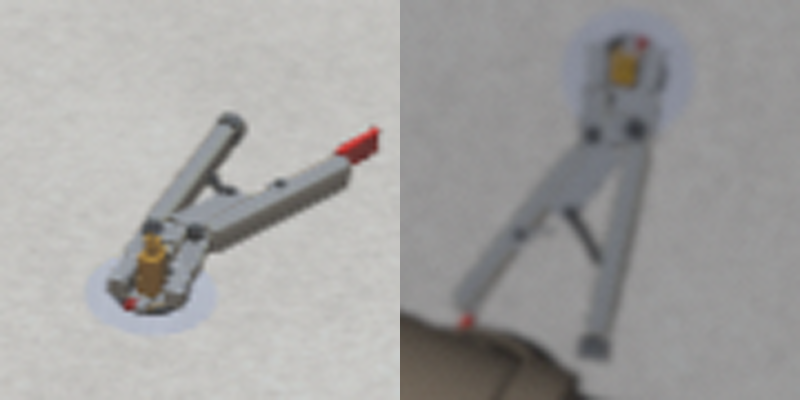

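The pliers are sprung open and lying flat on the shelf. The red tail is at about (365,145) in the left crop, and the stem's tab is still against the lug at (130,303). The gripper is clear, so I'm handing in.

```bash
python3 -c "
from h import *
print(env.job_done())"
```

```text
the job is handed in; nothing more can be done
None
```

The job is handed in at about 55 s of the 72 s: the pliers locked on the stem, the valve was swung to its stop and nipped home (estimated 26–29 N on the lug, inside 15–40 N), and the release sprang the pliers open on the shelf; the judge's verdict was not returned.

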